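Nudge a water-treatment tablet into its dosing pocket and press it home

TASK

Slide the large water-treatment tablet across the loading board, without lifting it, until it drops into the round pocket, then press it down onto the hidden stop and keep it pressed there with about 15 newtons for a full second, and let go. The tablet is crumbly and breaks above 18 newtons, so push and press gently, and leave the small tablet, the carton and the tub alone.

Things in the scene. Friction and masses are not known exactly. Their poses are not given: they have to be found in the camera images.
- board: fixed flat bare-metal loading board, 300 mm (its x) by 260 mm (its y), 28 mm thick, lying on the work surface; level, open all round (no rim). Origin at the centre of its underside; x runs along its length towards the end with the pocket.
- pocket (a point): centre of the mouth of the round pocket in the board, at the level of the board's upper face: 70 mm from the board's centre along its +x. The pocket is 79 mm across with a plain 1 mm chamfer, fixed to the board. Its floor is a black plate, the follower: 5 mm below the mouth when up; pressed down, it ends on a hidden stop screw which is set anew each time, somewhere between 7.5 and 16 mm below the mouth: only the rise in force tells where. Axes as the board's, z up.
- follower (a joint): how far the pocket's floor plate has been pressed down: 0 = up; the hidden hard stop lies somewhere between 0.0025 and 0.011 m. It moves stiffly by friction: it takes about 5 N to push down (slightly more if fast) and the force stays so until the hard stop is met, where it rises steeply, the tablet's own weight does not move it, and it stays where it is left.
- tablet: the large tablet: a loose, plain off-white disc, 76 mm across and 22 mm thick with 2.5 mm bevelled edges, about 200 g (150 to 260 g), lying flat on the board, its edge 25 mm or more short of the pocket. Origin at the centre of its underside, z along the disc's axis (up). Crumbly: a push or press of more than 18 N from the robot breaks it. Just dropped into the pocket, its top stands 17 mm above the board; on the stop, 6 to 14.5 mm.
- tablet_top (a point): centre of the large tablet's upper face.
- small_tablet: bystander: a smaller tablet of the same stuff, 40 mm across, 16 mm thick, on the board near a corner beside the pocket. Origin at the centre of its underside. Leave alone.
- carton: bystander: small white medicine carton, 75 x 50 x 50 mm high, on the work surface beside the board's -y edge. Origin at the centre of its underside. Leave alone.
- tub: bystander: round lidded tub, 60 mm across, 75 mm high, on the work surface beside the board's +y edge. Origin at the centre of its underside. Leave alone.
There are look-alikes about, which are no part of the job. Leave any purple or red look-alike of the tablet alone.

How it is judged:
By the outcome, as a careful person would: the job done as asked, in the order asked, and still so for the second after the job is handed in, with the robot touching nothing.
It also fails if it takes over 67 s, if anything falls off the work surface, if the arm or the gripper's body presses on something with over 40 N, if the wrist force passes 120 N, or if a joint passes its speed limit or range.

ROBOT

A 6-joint arm with a two-finger parallel gripper is mounted at the origin on the work surface. World frame = base frame: x ahead of the robot, y to its left, z up, the work surface at z = 0. Lengths are in m, angles in rad, forces in N, time in s.
With the tool pointing down it reaches from about 0.35 to 0.875 m from the base axis. Payload 4.2 kg.
Tool frame: the origin (TCP) lies on the centre line of the jaws, within the pads' length; the fingertips stand 14 mm ahead of it and the grasp point (between the pads) lies 5 mm behind it; z points along the fingers, y is the line along which they close (so a half turn about z gives the same grasp; the last joint's range is limited). The gripper opens to 87 mm and grips with 3 to 60 N. Pads are 19 mm wide; open, the fingers measure 117 mm over their backs; the gripper's body (75 mm by 190 mm) begins 51 mm behind the grasp point.
Start: joints at [-0.936, 0.385, 0.008, 0, -1.194, -0.259], TCP at [0.229, -0.581, 0.237] pointing down, gripper open.
Joint ranges: [-3.14, 3.14], [-1.21, 2.06], [-1.07, 1.41], [-3.16, 2.05], [-2.99, -0.16], [-3.1, 3.1]. Speed limits (rad/s): [2.79, 2.79, 3.14, 3.14, 3.14, 3.14].

INTERFACE

Orientations are given as a unit quaternion [w, x, y, z].
In Python, from cell import get_state, grab_frame, get_calibration, ctrl gives the robot as it stands.
- The arm moves only by the tool step_arm, never from a script. Its argument "rows" is a list of rows, each a list of 7 numbers: the turn, a rotation vector about the tool's x, y, z scaled (see below), then the shift along the tool's x, y, z scaled (see below), then the closure, from -1 (fully open) to 1 (shut). In form: [[ax, ay, az, dx, dy, dz, gripper], ...]. A call has 1 to 8 rows; each row shifts and turns the commanded pose from where the row before left it, along the tool's axes as they then stand; what a row does not reach is not made up. The controller multiplies each number of a shift by 0.06 m and each number of a turn by 4 degrees. A row lasts 1/8 s, in which the tool goes at most 62.5 mm and 10.7 degrees, less where a joint would pass 70% of its speed; a pose out of reach is approached as far as the arm can. A call with a number of a shift or a turn outside -1 to 1 is refused whole. A call with a gripper value outside its range is refused whole. The fingers move at their own pace and stop on an object; "grip_force" is the grip in N (left out, the last holds). Time passes only in rows, so rows that do not move let the fingers close. It gives the time, the measured TCP pose, the force, the opening and the grip force at its end, in the units of the state.
- get_state(): the state, without advancing time (a new reading comes with each control period).
- grab_frame(name): name is "side" or "top"; returns (picture, depth): 420x560x3 uint8, red, green, blue; 420x560 float32, m along the optical axis (not along the pixel's ray), 0 where there is no reading.
- get_calibration(name): a dict with "K" (3x3 intrinsics, pixels), "dist_coeffs" ([k1, k2, p1, p2, k3] as OpenCV has them; the pictures are not rectified), "eye" and "attitude" of the camera in the world. Camera axes: x right, y up, looking along -z (the intrinsics and any distortion apply to the point x, -y, -z); pixel columns grow to the right and rows downward; lengths in m; the calibration is good to about 2 mm. A picture is of the moment at which its call begins. get_calibration takes no time and is no camera call.
- ctrl.sign_off(): hands the job in; it is judged then, once.
The state is a dict: "time_s": time; "joint_positions": joint angles; "qvel": joint speeds; "tau": joint torques, N m; "tool_pos": TCP position; "tool_rot": TCP orientation; "contact_force": force on the tool from outside, world axes, zero at the start; "wrist_torque": the same for the moment, N m; "finger_gap": opening from 0.0 (shut) to 1.0 (fully open); "grasp_force": force on a finger pad.
Only numpy, scipy, OpenCV 4.12 (cv2) and the standard library are available. Lean on these libraries where they do the work, as an engineer would, in place of code of your own. Each camera call takes 0.05 s, during which the arm holds its last target. There are 200 camera calls.

## Working session

There is one attempt and no reset: what is moved stays moved. The work goes in short steps, Python scripts to look and compute and a tool call to move; the robot and the scene stay as the last step left them, time stands still between calls to the robot, and variables do not carry over. Pictures are saved under pics/ and viewed, at most 10 in all, crops included, and the job is handed in when it is done.

Besides the shell and the picture viewer there is one more tool, called after "Emit:" as name([rows], argument=value, ...), one row to a line, values as JSON. step_arm: Moves the arm, as the interface text tells. Shifts and turns lie within -1 to 1; 1 stands for 0.06 m of shift or 4 degrees of turn. Its arguments: {"type":"object","properties":{"rows":{"type":"array"},"grip_force":{"type":"number"}},"required":["rows"]}

```bash
mkdir -p pics; python3 - <<'E'
from cell import *
import cv2,numpy as np
for n in("top","side"):
    p,d=grab_frame(n); cv2.imwrite(f"pics/{n}0.png",p[:,:,::-1]); np.savez(f"{n}0.npz",p=p,d=d); print(n,get_calibration(n))
print(get_state())
E
```

```text
top {'K': array([[379.81886596,   0.        , 277.01110716],
       [  0.        , 379.81886596, 205.95714503],
       [  0.        ,   0.        ,   1.        ]]), 'dist_coeffs': array([-0.06166554,  0.        ,  0.        ,  0.        ,  0.        ]), 'eye': array([0.50095776, 0.06027537, 0.86642283]), 'attitude': array([ 0.71568909,  0.02235974,  0.0030309 , -0.69805443])}
side {'K': array([[397.31877514,   0.        , 279.17473404],
       [  0.        , 397.31877514, 206.92100275],
       [  0.        ,   0.        ,   1.        ]]), 'dist_coeffs': array([-0.03236031,  0.        ,  0.        ,  0.        ,  0.        ]), 'eye': array([0.27442451, 0.56834782, 0.56480635]), 'attitude': array([-0.228175  , -0.1103455 ,  0.38841686,  0.88594152])}
{'time_s': 0.1, 'joint_positions': array([-9.36371465e-01,  3.85470557e-01,  6.74387719e-03, -4.17199946e-04,
       -1.19400735e+00, -2.58613493e-01]), 'qvel': array([ 0.00021582, -0.00052421,  0.00204114,  0.00343739,  0.00123567,
       -0.00335973]), 'tau': array([ 4.64975165e-04, -3.91690350e+01,  1.87935770e+01,  4.23189461e+00,
        1.34558298e-02, -8.53863412e-05]), 'tool_pos': array([ 0.22921877, -0.58089065,  0.23556982]), 'tool_rot': array([-2.43496006e-04, -1.86726178e-01,  9.82411501e-01,  9.57590612e-04]), 'contact_force': array([ 0.3746672 ,  0.30640383, -0.26686103]), 'wrist_torque': array([-0.02160726,  0.00364232, -0.00854652]), 'grasp_force': 0.0, 'finger_gap': 1.0030867350466166}
```

View pics/top0.png

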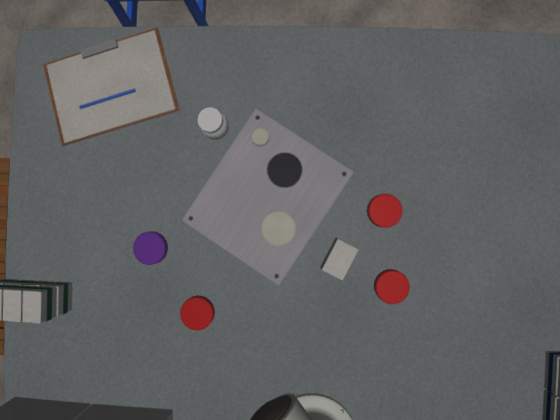

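View pics/side0.png

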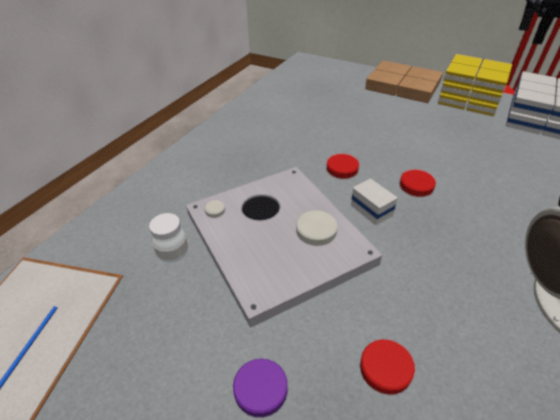

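The top view shows the board with its corners at (257,110), (353,173), (278,284) and (184,218). The pocket is the black disc at (285,170). The candidates are the off-white disc on the board (278,228), red discs at (385,210), (392,287) and (197,313), a purple disc at (150,248), and the small tablet (260,137). Only the disc at (278,228) is off-white, about 76 mm across and on the board, so it is the tablet.

```bash
cat > h.py <<'E'
from cell import *
import cv2,numpy as np
from scipy.spatial.transform import Rotation as R
def cast(n,uv,z):
    c=get_calibration(n); q=c["attitude"]
    u=cv2.undistortPoints(np.float64(uv).reshape(-1,1,2),c["K"],c["dist_coeffs"]).reshape(-1,2)
    r=R.from_quat(q[[1,2,3,0]]).apply(np.c_[u[:,0],-u[:,1],-np.ones(len(u))])
    return c["eye"]+r*((z-c["eye"][2])/r[:,2])[:,None]
def blob(n,mask,z,near):
    cs,_=cv2.findContours(mask.astype(np.uint8),cv2.RETR_EXTERNAL,cv2.CHAIN_APPROX_NONE)
    cs=[c for c in cs if cv2.contourArea(c)>60]
    c=min(cs,key=lambda c:np.hypot(*(c.reshape(-1,2).mean(0)-near)))
    P=cast(n,c.reshape(-1,2),z)[:,:2]
    (x,y),(a,b),_=cv2.fitEllipse(np.float32(P*1000)); return np.round([x,y,a,b],1)
def masks(p):
    h=cv2.cvtColor(p,cv2.COLOR_RGB2HSV).astype(int); f=p.astype(int)
    return (f[...,0]-f[...,2]>12)&(h[...,2]>110)&(h[...,1]<90), h[...,2]<70
E
python3 - <<'E'
from h import *
for n,t,k,s in(("top",(278,228),(285,170),(260,137)),("side",(317,226),(261,207),(215,208))):
    p=np.load(n+"0.npz")["p"]; w,b=masks(p)
    print(n,p[t[1],t[0]],p[k[1],k[0]],"tab",blob(n,w,.050,t),"pocket",blob(n,b,.028,k),"small",blob(n,w,.044,s))
    cv2.imwrite(f"pics/{n}m.png",np.hstack([w,b])*255)
c=cast("top",[(257,110),(353,173),(278,284),(184,218)],.028);print(c.round(3))
print("carton",cast("top",[(343,238),(358,246),(343,279),(322,267)],.05).round(3)," tub",cast("top",[(210,119)],.075))
p=np.load("top0.npz")["p"][90:300,170:370];cv2.imwrite("pics/crop.png",cv2.resize(p[:,:,::-1],None,fx=2.8,fy=2.8))
E
```

```text
top [142 139 128] [45 45 47] tab [476.2  87.4  66.5  67.6] pocket [604.7  76.8  73.3  73.7] small [676.2 132.7  30.2  31.2]
side [193 187 176] [28 23 27] tab [476.9  88.7  69.5  70.3] pocket [604.2  78.9  66.8  71. ] small [675.9 134.2  33.2  33.8]
[[ 0.737  0.141  0.028]
 [ 0.6   -0.075  0.028]
 [ 0.352  0.084  0.028]
 [ 0.492  0.298  0.028]]
carton [[ 0.458 -0.053  0.05 ]
 [ 0.442 -0.085  0.05 ]
 [ 0.37  -0.055  0.05 ]
 [ 0.395 -0.01   0.05 ]]  tub [[0.70345383 0.23604284 0.075     ]][ WARN:0@0.036] global loadsave.cpp:1063 imwrite_ Unsupported depth image for selected encoder is fallbacked to CV_8U.
```

View pics/crop.png

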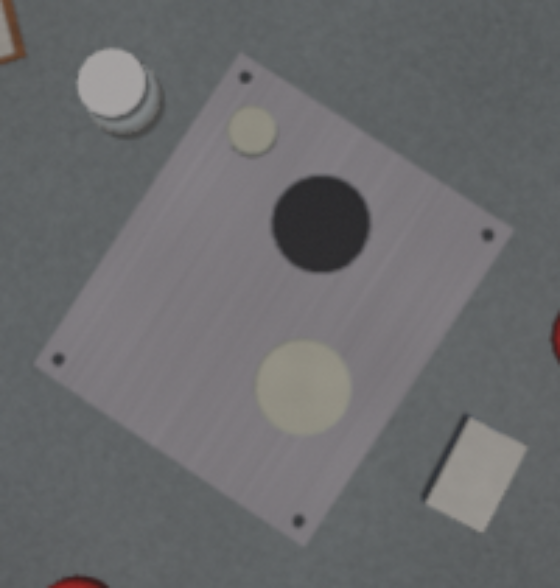

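The enlarged crop confirms it: the off-white 76 mm disc on the board is the tablet, with the pocket up and to its right and the small tablet near the corner. I'm moving above the tablet and keeping the current yaw, which leaves the fingers clear of everything.

Emit:
step_arm([
  [0,0,0,-0.4955,0.553,0.089,-1],
  [0,0,0,-0.4955,0.553,0.089,-1],
  [0,0,0,-0.4955,0.553,0.089,-1],
  [0,0,0,-0.4955,0.553,0.089,-1],
  [0,0,0,-0.4955,0.553,0.089,-1],
  [0,0,0,-0.4955,0.553,0.089,-1],
  [0,0,0,-0.4955,0.553,0.089,-1],
  [0,0,0,-0.4955,0.553,0.089,-1],
], grip_force=5)

```text
time_s: 1.1
tool_pos: [0.3533, -0.2457, 0.1935]
tool_rot: [-0.0, -0.187, 0.982, 0.0]
contact_force: [-0.1, -0.3, -0.6]
finger_gap: 0.997
grasp_force: 0.0
```

Emit:
step_arm([
  [0,0,0,-0.4955,0.553,0.089,-1],
  [0,0,0,-0.4955,0.553,0.089,-1],
  [0,0,0,-0.4955,0.553,0.089,-1],
  [0,0,0,-0.4955,0.553,0.089,-1],
  [0,0,0,-0.4955,0.553,0.089,-1],
  [0,0,0,-0.4955,0.553,0.089,-1],
  [0,0,0,-0.4955,0.553,0.089,-1],
  [0,0,0,-0.4955,0.553,0.089,-1],
])

```text
time_s: 2.1
tool_pos: [0.4771, 0.0884, 0.1507]
tool_rot: [-0.0, -0.187, 0.982, -0.0]
contact_force: [-0.2, -0.4, 0.4]
finger_gap: 1.002
grasp_force: 0.0
```

Emit:
step_arm([
  [0,0,0,0,0,0,-1],
  [0,0,0,0,0,0,-1],
])

```text
time_s: 2.35
tool_pos: [0.4764, 0.0868, 0.1506]
tool_rot: [-0.001, -0.187, 0.982, -0.0]
contact_force: [-0.1, 0.1, 0.9]
finger_gap: 0.996
grasp_force: 0.0
```

```bash
cat > go.py <<'E'
# python3 go.py x y z : tool-frame shift (in 0.06 m units, total) to target
import sys; from h import *
s=get_state(); q=s["tool_rot"]; r=R.from_quat(q[[1,2,3,0]])
print("t",s["time_s"],"pos",s["tool_pos"].round(4),"F",s["contact_force"].round(2),"gap",round(s["finger_gap"]*87,1),"axes",r.as_matrix().round(3).tolist())
d=np.float64(sys.argv[1:4])-s["tool_pos"]; print("units",(r.inv().apply(d)/.06).round(3))
E
python3 go.py .4765 .088 .048
```

```text
t 2.35 pos [0.4764 0.0868 0.1506] F [-0.06  0.07  0.9 ] gap 86.6 axes [[-0.93, -0.367, -0.001], [-0.367, 0.93, -0.001], [0.002, -0.0, -1.0]]
units [-0.012  0.019  1.711]
```

Emit:
step_arm([
  [0,0,0,0,0,0.3,-1],
  [0,0,0,0,0,0.3,-1],
  [0,0,0,0,0,0.3,-1],
  [0,0,0,0,0,0.2,-1],
  [0,0,0,0,0,0,-1],
])

```text
time_s: 2.98
tool_pos: [0.4764, 0.0861, 0.0846]
tool_rot: [-0.001, -0.186, 0.982, -0.0]
contact_force: [0.4, -0.6, 0.5]
finger_gap: 0.998
grasp_force: 0.0
```

```bash
python3 go.py .4765 .088 .048; python3 - <<'E'
from h import *
p,_=grab_frame("side"); cv2.imwrite("pics/s1.png",cv2.resize(p[130:310,200:440,::-1],None,fx=3,fy=3))
E
```

```text
t 2.975 pos [0.4764 0.0861 0.0846] F [ 0.38 -0.59  0.51] gap 86.8 axes [[-0.931, -0.366, -0.002], [-0.366, 0.931, -0.001], [0.002, -0.0, -1.0]]
units [-0.014  0.029  0.609]
```

View pics/s1.png

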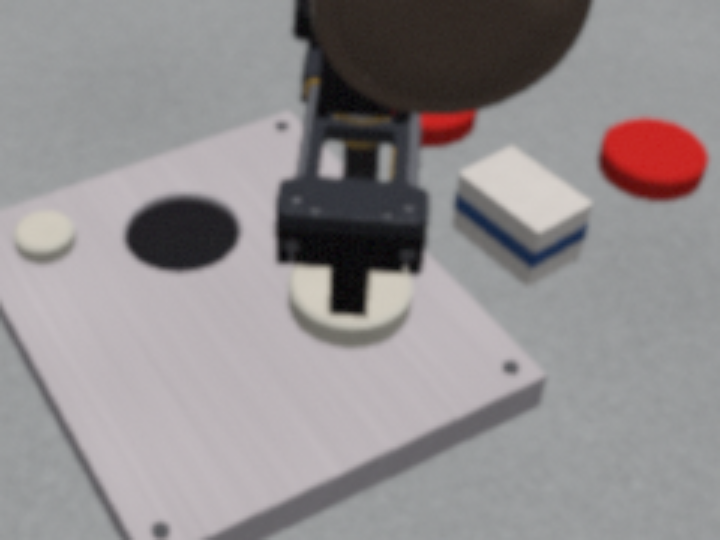

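The side view shows the near finger tip at (348,312) in the crop, centred across the tablet at (350,290). I'm correcting y slightly, going down and pinching lightly.

Emit:
step_arm([
  [0,0,0,-0.012,0.025,0.1,-1],
  [0,0,0,0,0,0.1,-1],
  [0,0,0,0,0,0.1,-1],
  [0,0,0,0,0,0.1,-1],
  [0,0,0,0,0,0.1,-1],
  [0,0,0,0,0,0.1,-1],
  [0,0,0,0,0,0,-1],
])

```text
time_s: 3.9
tool_pos: [0.4768, 0.0885, 0.0485]
tool_rot: [-0.001, -0.187, 0.982, -0.0]
contact_force: [-0.4, -0.4, -0.6]
finger_gap: 0.999
grasp_force: 0.0
```

Emit:
step_arm([
  [0,0,0,0,0,0,-0.7],
  [0,0,0,0,0,0,-0.7],
  [0,0,0,0,0,0,-0.75],
  [0,0,0,0,0,0,-0.78],
  [0,0,0,0,0,0,-0.8],
  [0,0,0,0,0,0,-0.8],
], grip_force=4)

```text
time_s: 4.65
tool_pos: [0.4771, 0.0887, 0.0491]
tool_rot: [-0.0, -0.187, 0.982, 0.0]
contact_force: [-0.1, -0.1, -0.6]
finger_gap: 0.898
grasp_force: 0.0
```

```bash
python3 go.py .6045 .0775 .048; python3 - <<'E'
print(get_state()["grasp_force"]) if 0 else None
E
```

```text
t 4.65 pos [0.4771 0.0887 0.0491] F [-0.07 -0.06 -0.64] gap 78.1 axes [[-0.93, -0.367, -0.0], [-0.367, 0.93, 0.0], [0.0, 0.0, -1.0]]
units [-1.906 -0.953  0.018]
```

Emit:
step_arm([
  [0,0,0,0,0,0,-0.7],
  [0,0,0,0,0,0,-0.6],
  [0,0,0,0,0,0,-0.5],
  [0,0,0,0,0,0,-0.5],
], grip_force=4)

```text
time_s: 5.15
tool_pos: [0.4772, 0.0887, 0.0491]
tool_rot: [0.0, -0.187, 0.982, -0.0]
contact_force: [-0.3, -0.3, 0.1]
finger_gap: 0.878
grasp_force: 4.0
```

Emit:
step_arm([
  [0,0,0,-0.12,-0.06,0,-0.5],
  [0,0,0,-0.12,-0.06,0,-0.5],
  [0,0,0,-0.12,-0.06,0,-0.5],
  [0,0,0,-0.12,-0.06,0,-0.5],
  [0,0,0,-0.12,-0.06,0,-0.5],
  [0,0,0,-0.12,-0.06,0,-0.5],
  [0,0,0,-0.12,-0.06,0,-0.5],
  [0,0,0,-0.12,-0.06,0,-0.5],
])

```text
time_s: 6.15
tool_pos: [0.5418, 0.083, 0.0491]
tool_rot: [-0.0, -0.187, 0.982, -0.0]
contact_force: [-1.2, 0.2, 1.1]
finger_gap: 0.874
grasp_force: 4.0
```

Emit:
step_arm([
  [0,0,0,-0.12,-0.06,0,-0.5],
  [0,0,0,-0.12,-0.06,0,-0.5],
  [0,0,0,-0.12,-0.06,0,-0.5],
  [0,0,0,-0.12,-0.06,0,-0.5],
  [0,0,0,-0.12,-0.06,0,-0.5],
  [0,0,0,-0.12,-0.06,0,-0.5],
  [0,0,0,-0.12,-0.06,0,-0.5],
  [0,0,0,0,0,0,-0.5],
])

```text
time_s: 7.15
tool_pos: [0.5984, 0.0782, 0.0489]
tool_rot: [0.001, -0.187, 0.982, 0.0]
contact_force: [0.8, 0.8, -0.3]
finger_gap: 0.873
grasp_force: 4.0
```

```bash
python3 go.py .6045 .0775 .048; python3 - <<'E'
from h import *
p,_=grab_frame("side"); cv2.imwrite("pics/s2.png",cv2.resize(p[130:310,180:420,::-1],None,fx=3,fy=3))
E
```

```text
t 7.15 pos [0.5984 0.0782 0.0489] F [ 0.75  0.81 -0.27] gap 75.9 axes [[-0.93, -0.367, 0.001], [-0.367, 0.93, 0.0], [-0.001, -0.0, -1.0]]
units [-0.09  -0.047  0.014]
```

View pics/s2.png

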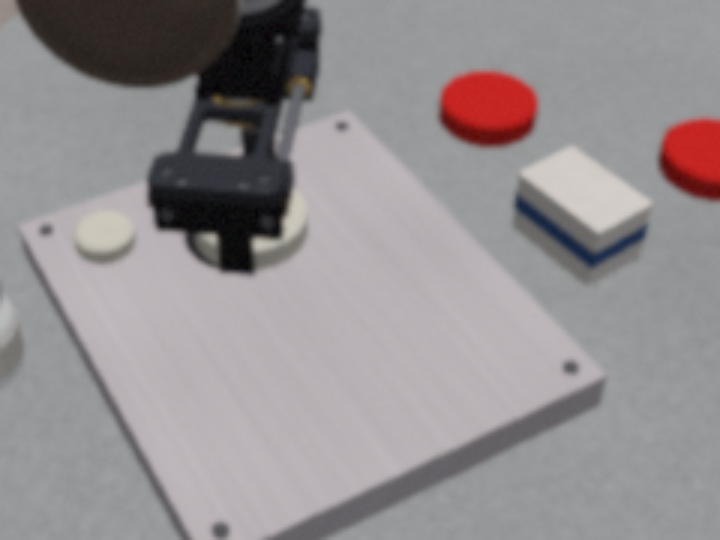

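The tablet spans about x 190–307 in the crop, with the finger at 237, so it lags the grip slightly. I'll measure it from the visible right-hand edge.

```bash
python3 - <<'E'
from h import *
p,_=grab_frame("side"); p0=np.load("side0.npz")["p"]
def right(p,lo,hi,row):
    w,_=masks(p); r=[]
    for y in row:
        x=np.where(w[y,lo:hi])[0]; r.append((lo+x.max() if len(x) else -1,y))
    return r
def fit(uv):
    from scipy.optimize import least_squares
    P=cast("side",uv,.048)[:,:2]
    f=least_squares(lambda c:np.hypot(*(P-c).T)-.0365,P.mean(0)+[.02,0],loss="soft_l1",f_scale=.001); return f.x.round(4),np.abs(f.fun).max().round(4)
a=right(p0,280,345,range(216,236)); print(fit(a),a[::5])
b=right(p,230,300,range(193,212)); print(fit(b),b)
E
```

```text
(array([0.4789, 0.0875]), np.float64(0.0011)) [(np.int64(331), 216), (np.int64(335), 221), (np.int64(335), 226), (np.int64(333), 231)]
(array([0.6006, 0.0763]), np.float64(0.5149)) [(-1, 193), (np.int64(279), 194), (np.int64(279), 195), (np.int64(280), 196), (np.int64(280), 197), (np.int64(280), 198), (np.int64(281), 199), (np.int64(281), 200), (np.int64(280), 201), (np.int64(280), 202), (np.int64(280), 203), (np.int64(279), 204), (np.int64(279), 205), (np.int64(278), 206), (np.int64(277), 207), (np.int64(276), 208), (np.int64(268), 209), (np.int64(270), 210), (np.int64(270), 211)]
```

No slip to speak of. Doing the last 6 mm, then releasing.

Emit:
step_arm([
  [0,0,0,-0.047,-0.019,0,-0.5],
  [0,0,0,-0.047,-0.019,0,-0.5],
  [0,0,0,0,0,0,-0.5],
  [0,0,0,0,0,0,-0.8],
  [0,0,0,0,0,0,-1],
  [0,0,0,0,0,0,-1],
])

```text
time_s: 8.0
tool_pos: [0.6037, 0.0781, 0.0494]
tool_rot: [0.0, -0.187, 0.982, 0.0]
contact_force: [0.3, 0.3, -0.1]
finger_gap: 0.983
grasp_force: 0.0
```

```bash
python3 go.py .6045 .0775 .048; python3 - <<'E'
from h import *
p,_=grab_frame("side"); cv2.imwrite("pics/s3.png",cv2.resize(p[150:270,200:360,::-1],None,fx=5,fy=5))
E
```

```text
t 8.0 pos [0.6037 0.0781 0.0494] F [ 0.26  0.3  -0.11] gap 85.5 axes [[-0.93, -0.367, 0.0], [-0.367, 0.93, 0.0], [-0.0, -0.0, -1.0]]
units [-0.009 -0.015  0.023]
```

View pics/s3.png

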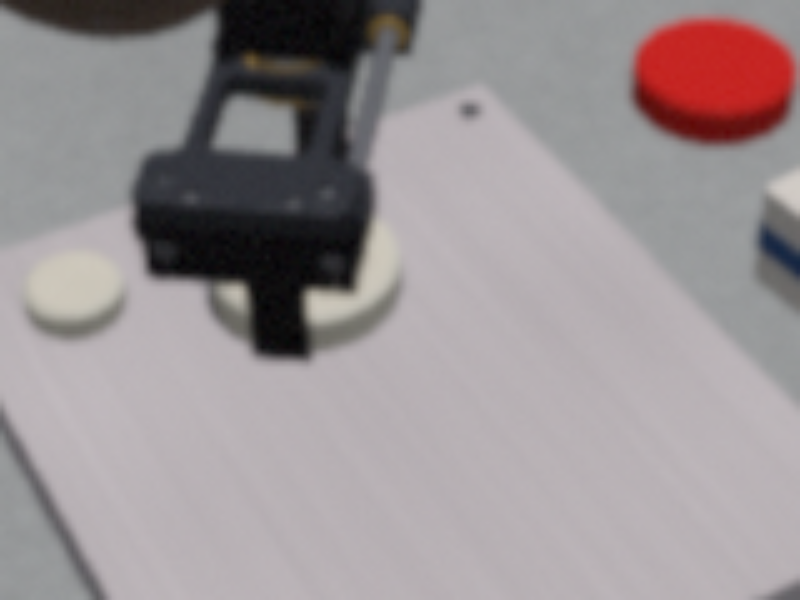

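The picture shows the tablet at the pocket with no black gap. I'll check its height with the side depth.

```bash
cat >> h.py <<'E'
def pts(n,p,d,box):
    c=get_calibration(n); q=c["attitude"]; w,_=masks(p); m=np.zeros_like(w); x0,y0,x1,y1=box; m[y0:y1,x0:x1]=1
    m=cv2.erode((m&w&(d>0)).astype(np.uint8),np.ones((3,3)))>0
    v,u=np.where(m); uu=cv2.undistortPoints(np.float64(np.c_[u,v]).reshape(-1,1,2),c["K"],c["dist_coeffs"]).reshape(-1,2)
    return c["eye"]+R.from_quat(q[[1,2,3,0]]).apply(np.c_[uu[:,0],-uu[:,1],-np.ones(len(uu))]*d[v,u][:,None])
E
python3 - <<'E'
from h import *
a=np.load("side0.npz"); P=pts("side",a["p"],a["d"],(290,205,345,245)); print("before",len(P),np.percentile(P[:,2],[10,50,90]).round(4))
P=pts("side",a["p"],a["d"],(200,195,228,220)); print("small before",len(P),np.percentile(P[:,2],[10,50,90]).round(4))
p,d=grab_frame("side"); P=pts("side",p,d,(240,185,285,222)); print("now",len(P),np.percentile(P[:,2],[10,50,90]).round(4))
P=pts("side",p,d,(200,195,228,220)); print("small now",len(P),np.percentile(P[:,2],[10,50,90]).round(4))
E
```

```text
before 710 [0.0498 0.0509 0.052 ]
small before 109 [0.044  0.0451 0.0462]
now 63 [0.0445 0.0455 0.0469]
small now 113 [0.0441 0.0449 0.0458]
```

The tablet has dropped: its top is at 45 mm, 17 mm above the board. I'm raising the gripper and shutting the fingers.

Emit:
step_arm([
  [0,0,0,-0.009,-0.009,-0.1,-1],
  [0,0,0,0,0,-0.2,-1],
  [0,0,0,0,0,-0.25,-1],
  [0,0,0,0,0,-0.2,0],
  [0,0,0,0,0,-0.1,1],
  [0,0,0,0,0,0,1],
  [0,0,0,0,0,0,1],
  [0,0,0,0,0,0,1],
])

```text
time_s: 9.1
tool_pos: [0.6039, 0.0776, 0.0995]
tool_rot: [-0.001, -0.187, 0.982, -0.0]
contact_force: [-0.8, -0.5, -0.4]
finger_gap: 0.522
grasp_force: 0.0
```

Emit:
step_arm([
  [0,0,0,0,0,0,1],
  [0,0,0,0,0,0,1],
  [0,0,0,0,0,0,1],
  [0,0,0,0,0,0,1],
])

```text
time_s: 9.6
tool_pos: [0.6043, 0.0778, 0.1001]
tool_rot: [0.0, -0.187, 0.982, -0.0]
contact_force: [0.6, 0.9, -0.5]
finger_gap: 0.063
grasp_force: 0.0
```

```bash
python3 go.py .6045 .0775 .065; python3 - <<'E'
from h import *
p,d=grab_frame("side"); P=pts("side",p,d,(235,185,285,222)); print("now",len(P),np.percentile(P[:,2],[10,50,90]).round(4),P.mean(0)); np.savez("s4.npz",p=p,d=d)
w,_=masks(p); print(blob("side",w,.0445,(261,207)))
cv2.imwrite("pics/s4.png",cv2.resize(p[130:270,180:360,::-1],None,fx=4,fy=4))
E
```

```text
t 9.6 pos [0.6043 0.0778 0.1001] F [ 0.57  0.93 -0.47] gap 5.5 axes [[-0.93, -0.367, 0.0], [-0.367, 0.93, -0.0], [-0.0, -0.0, -1.0]]
units [-0.002 -0.006  0.585]
now 541 [0.0446 0.0455 0.0466] [0.60270402 0.08055779 0.04550241]
[603.3  78.4  69.6  70.6]
```

View pics/s4.png

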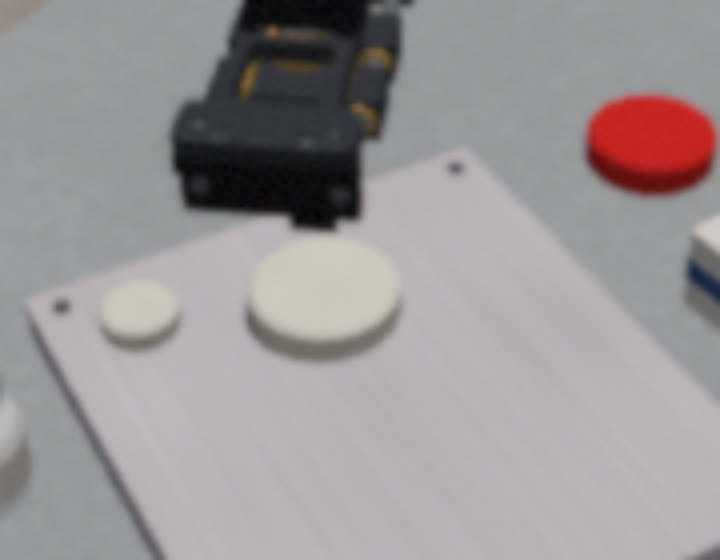

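The picture shows the tablet lying level in the pocket, centred at crop (325,290) or (603,78) mm, directly under the tip. I'm coming down to just above it.

Emit:
step_arm([
  [0,0,0,0.01,0,0.12,1],
  [0,0,0,0,0,0.12,1],
  [0,0,0,0,0,0.12,1],
  [0,0,0,0,0,0.12,1],
  [0,0,0,0,0,0.1,1],
  [0,0,0,0,0,0,1],
  [0,0,0,0,0,0,1],
])

```text
time_s: 10.52
tool_pos: [0.6039, 0.0776, 0.0655]
tool_rot: [0.0, -0.187, 0.982, -0.0]
contact_force: [-0.0, -0.1, 0.2]
finger_gap: 0.006
grasp_force: 0.0
```

Emit:
step_arm([
  [0,0,0,0,0,0.01,1],
  [0,0,0,0,0,0.01,1],
  [0,0,0,0,0,0.01,1],
  [0,0,0,0,0,0.01,1],
  [0,0,0,0,0,0.01,1],
  [0,0,0,0,0,0.01,1],
])

```text
time_s: 11.28
tool_pos: [0.6037, 0.0776, 0.0617]
tool_rot: [0.0, -0.187, 0.982, 0.0]
contact_force: [0.0, 0.6, 0.2]
finger_gap: 0.011
grasp_force: 0.0
```

Emit:
step_arm([
  [0,0,0,0,0,0.01,1],
  [0,0,0,0,0,0.01,1],
  [0,0,0,0,0,0.01,1],
  [0,0,0,0,0,0.01,1],
  [0,0,0,0,0,0,1],
])

```text
time_s: 11.9
tool_pos: [0.6036, 0.0775, 0.0592]
tool_rot: [-0.0, -0.187, 0.982, -0.0]
contact_force: [-0.5, 1.4, -0.0]
finger_gap: 0.009
grasp_force: 0.0
```

Emit:
step_arm([
  [0,0,0,0,0,0.008,1],
  [0,0,0,0,0,0,1],
])

```text
time_s: 12.15
tool_pos: [0.6037, 0.0776, 0.059]
tool_rot: [0.0, -0.187, 0.982, 0.0]
contact_force: [-0.4, -0.8, 0.7]
finger_gap: 0.006
grasp_force: 0.6
```

Emit:
step_arm([
  [0,0,0,0,0,0.008,1],
  [0,0,0,0,0,0,1],
])

```text
time_s: 12.4
tool_pos: [0.6037, 0.0776, 0.0587]
tool_rot: [0.0, -0.187, 0.982, -0.0]
contact_force: [-0.7, -0.1, 3.7]
finger_gap: 0.004
grasp_force: 1.7
```

Emit:
step_arm([
  [0,0,0,0,0,0.008,1],
  [0,0,0,0,0,0,1],
])

```text
time_s: 12.65
tool_pos: [0.6038, 0.0776, 0.058]
tool_rot: [0.0, -0.187, 0.982, 0.0]
contact_force: [-1.4, -0.0, 4.0]
finger_gap: 0.003
grasp_force: 1.7
```

Emit:
step_arm([
  [0,0,0,0,0,0.008,1],
  [0,0,0,0,0,0,1],
])

```text
time_s: 12.9
tool_pos: [0.6038, 0.0775, 0.0574]
tool_rot: [0.0, -0.187, 0.982, -0.0]
contact_force: [-0.4, -0.2, 3.0]
finger_gap: 0.007
grasp_force: 1.7
```

Emit:
step_arm([
  [0,0,0,0,0,0.008,1],
  [0,0,0,0,0,0,1],
])

```text
time_s: 13.15
tool_pos: [0.6037, 0.0776, 0.0569]
tool_rot: [0.0, -0.187, 0.982, -0.0]
contact_force: [-0.7, 0.0, 3.5]
finger_gap: 0.006
grasp_force: 1.6
```

Emit:
step_arm([
  [0,0,0,0,0,0.008,1],
  [0,0,0,0,0,0,1],
])

```text
time_s: 13.4
tool_pos: [0.6037, 0.0776, 0.0564]
tool_rot: [0.0, -0.187, 0.982, 0.0]
contact_force: [-0.5, -0.0, 4.3]
finger_gap: 0.006
grasp_force: 1.6
```

Emit:
step_arm([
  [0,0,0,0,0,0.008,1],
  [0,0,0,0,0,0,1],
])

```text
time_s: 13.65
tool_pos: [0.6038, 0.0776, 0.0559]
tool_rot: [0.0, -0.187, 0.982, 0.0]
contact_force: [-0.3, -0.4, 3.0]
finger_gap: 0.005
grasp_force: 1.6
```

Emit:
step_arm([
  [0,0,0,0,0,0.008,1],
  [0,0,0,0,0,0,1],
])

```text
time_s: 13.9
tool_pos: [0.6037, 0.0776, 0.0555]
tool_rot: [0.0, -0.187, 0.982, 0.0]
contact_force: [-0.4, 0.1, 3.9]
finger_gap: 0.007
grasp_force: 1.7
```

Emit:
step_arm([
  [0,0,0,0,0,0.008,1],
  [0,0,0,0,0,0,1],
])

```text
time_s: 14.15
tool_pos: [0.6038, 0.0776, 0.055]
tool_rot: [0.0, -0.187, 0.982, 0.0]
contact_force: [-0.0, -0.5, 3.7]
finger_gap: 0.007
grasp_force: 1.7
```

Emit:
step_arm([
  [0,0,0,0,0,0.008,1],
  [0,0,0,0,0,0,1],
])

```text
time_s: 14.4
tool_pos: [0.6037, 0.0776, 0.0545]
tool_rot: [0.0, -0.187, 0.982, -0.0]
contact_force: [-0.4, -0.8, 3.3]
finger_gap: 0.007
grasp_force: 1.7
```

Emit:
step_arm([
  [0,0,0,0,0,0.008,1],
  [0,0,0,0,0,0,1],
])

```text
time_s: 14.65
tool_pos: [0.6037, 0.0776, 0.054]
tool_rot: [0.0, -0.187, 0.982, 0.0]
contact_force: [-0.4, 0.2, 4.2]
finger_gap: 0.003
grasp_force: 1.8
```

Emit:
step_arm([
  [0,0,0,0,0,0.008,1],
  [0,0,0,0,0,0,1],
])

```text
time_s: 14.9
tool_pos: [0.6038, 0.0776, 0.0535]
tool_rot: [0.0, -0.187, 0.982, 0.0]
contact_force: [0.4, -0.4, 3.2]
finger_gap: 0.002
grasp_force: 1.8
```

Emit:
step_arm([
  [0,0,0,0,0,0.008,1],
  [0,0,0,0,0,0,1],
])

```text
time_s: 15.15
tool_pos: [0.6038, 0.0776, 0.0531]
tool_rot: [0.0, -0.187, 0.982, 0.0]
contact_force: [0.9, -0.3, 3.6]
finger_gap: 0.008
grasp_force: 1.8
```

Emit:
step_arm([
  [0,0,0,0,0,0.008,1],
  [0,0,0,0,0,0,1],
])

```text
time_s: 15.4
tool_pos: [0.6037, 0.0776, 0.0526]
tool_rot: [0.0, -0.187, 0.982, 0.0]
contact_force: [-0.3, -0.3, 4.5]
finger_gap: 0.009
grasp_force: 1.8
```

Emit:
step_arm([
  [0,0,0,0,0,0.008,1],
  [0,0,0,0,0,0,1],
])

```text
time_s: 15.65
tool_pos: [0.6037, 0.0776, 0.0521]
tool_rot: [0.0, -0.187, 0.982, 0.0]
contact_force: [-0.9, 0.3, 3.8]
finger_gap: 0.009
grasp_force: 1.8
```

Emit:
step_arm([
  [0,0,0,0,0,0.008,1],
  [0,0,0,0,0,0,1],
])

```text
time_s: 15.9
tool_pos: [0.6037, 0.0776, 0.052]
tool_rot: [0.0, -0.187, 0.982, -0.0]
contact_force: [-0.4, -0.5, 6.1]
finger_gap: 0.005
grasp_force: 2.8
```

Emit:
step_arm([
  [0,0,0,0,0,0.008,1],
  [0,0,0,0,0,0,1],
])

```text
time_s: 16.15
tool_pos: [0.6037, 0.0776, 0.052]
tool_rot: [0.0, -0.187, 0.982, -0.0]
contact_force: [-1.5, 0.3, 7.8]
finger_gap: 0.004
grasp_force: 3.9
```

Stop met: z stays at 52.0 mm and the force rises about 2 N per step.

Emit:
step_arm([
  [0,0,0,0,0,0.008,1],
  [0,0,0,0,0,0,1],
])

```text
time_s: 16.4
tool_pos: [0.6038, 0.0776, 0.0519]
tool_rot: [0.0, -0.187, 0.982, -0.0]
contact_force: [-2.8, -0.1, 10.1]
finger_gap: 0.005
grasp_force: 5.0
```

Emit:
step_arm([
  [0,0,0,0,0,0.008,1],
  [0,0,0,0,0,0,1],
])

```text
time_s: 16.65
tool_pos: [0.6038, 0.0776, 0.052]
tool_rot: [0.0, -0.187, 0.982, -0.0]
contact_force: [-3.6, 0.6, 12.6]
finger_gap: 0.008
grasp_force: 6.1
```

Emit:
step_arm([
  [0,0,0,0,0,0.008,1],
  [0,0,0,0,0,0,1],
])

```text
time_s: 16.9
tool_pos: [0.6037, 0.0776, 0.0519]
tool_rot: [0.0, -0.187, 0.982, -0.0]
contact_force: [-4.0, 0.5, 14.5]
finger_gap: 0.002
grasp_force: 7.3
```

Emit:
step_arm([
  [0,0,0,0,0,0,1],
])

```text
time_s: 17.02
tool_pos: [0.6038, 0.0776, 0.0519]
tool_rot: [0.0, -0.187, 0.982, -0.0]
contact_force: [-4.4, 0.0, 14.4]
finger_gap: 0.007
grasp_force: 7.2
```

Emit:
step_arm([
  [0,0,0,0,0,0,1],
])

```text
time_s: 17.15
tool_pos: [0.6038, 0.0776, 0.0519]
tool_rot: [0.0, -0.187, 0.982, -0.0]
contact_force: [-4.6, 0.0, 13.9]
finger_gap: 0.008
grasp_force: 7.2
```

Emit:
step_arm([
  [0,0,0,0,0,0.003,1],
  [0,0,0,0,0,0,1],
  [0,0,0,0,0,0,1],
  [0,0,0,0,0,0,1],
])

```text
time_s: 17.65
tool_pos: [0.6038, 0.0776, 0.0519]
tool_rot: [0.0, -0.187, 0.982, -0.0]
contact_force: [-5.3, 0.7, 14.7]
finger_gap: 0.005
grasp_force: 7.7
```

Emit:
step_arm([
  [0,0,0,0,0,0,1],
  [0,0,0,0,0,0,1],
  [0,0,0,0,0,0,1],
  [0,0,0,0,0,0,1],
])

```text
time_s: 18.15
tool_pos: [0.6038, 0.0776, 0.0519]
tool_rot: [0.0, -0.187, 0.982, -0.0]
contact_force: [-4.5, 0.1, 15.6]
finger_gap: -0.001
grasp_force: 7.7
```

Emit:
step_arm([
  [0,0,0,0,0,0,1],
  [0,0,0,0,0,0,1],
  [0,0,0,0,0,0,1],
  [0,0,0,0,0,0,1],
  [0,0,0,0,0,0,1],
  [0,0,0,0,0,0,1],
])

```text
time_s: 18.9
tool_pos: [0.6038, 0.0776, 0.0519]
tool_rot: [0.0, -0.187, 0.982, -0.0]
contact_force: [-4.6, -0.0, 14.8]
finger_gap: 0.003
grasp_force: 7.7
```

Held at about 15 N for 1.5 s. Now I'm lifting away straight up, slowly at first.

Emit:
step_arm([
  [0,0,0,0,0,-0.015,1],
  [0,0,0,0,0,-0.02,1],
  [0,0,0,0,0,-0.03,1],
  [0,0,0,0,0,-0.1,1],
  [0,0,0,0,0,-0.3,1],
  [0,0,0,0,0,-0.5,1],
  [0,0,0,0,0,-0.4,1],
  [0,0,0,0,0,0,1],
])

```text
time_s: 19.9
tool_pos: [0.6047, 0.0779, 0.1334]
tool_rot: [0.002, -0.187, 0.982, 0.0]
contact_force: [-0.4, -0.2, -0.2]
finger_gap: 0.005
grasp_force: 0.0
```

```bash
python3 - <<'E'
from h import *
p,d=grab_frame("side"); P=pts("side",p,d,(235,185,285,225)); print("tablet top z",len(P),np.percentile(P[:,2],[10,50,90]).round(4)); P[:,2]-=.0006
c=np.linalg.lstsq(np.c_[P[:,:2],np.ones(len(P))],P[:,2],rcond=None)[0]; print("slope",c[:2])
w,_=masks(p); print(blob("side",w,.038,(261,207)),"small",blob("side",w,.044,(215,208)),get_state()["contact_force"])
cv2.imwrite("pics/s5.png",cv2.resize(p[130:270,180:360,::-1],None,fx=4,fy=4))
E
```

```text
tablet top z 547 [0.0375 0.0386 0.0397]
slope [-0.00439238  0.00437353]
[603.4  78.6  69.1  70.7] small [676.1 134.4  33.3  33.9] [-0.00546974 -0.25925594 -1.44267556]
```

View pics/s5.png

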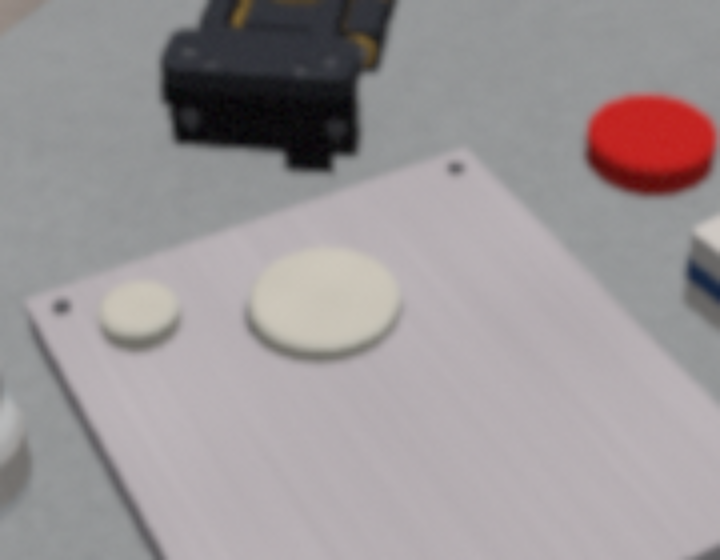

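The tablet lies level and whole at crop (325,300), its top about 10 mm above the board. The small tablet hasn't moved and the robot is clear.

```bash
python3 -c "
from cell import ctrl; print(ctrl.sign_off())"
```

```text
the job is handed in; nothing more can be done
None
```

The tablet was slid into the pocket without lifting, pressed onto the stop at about 15 N vertically (roughly 16 N in all, counting a small sideways force) for over a second, then released, and the job is handed in.

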